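# Put the grill station's tools back on their outlines

## Task

Tidy the grill shelf: put each of the four loose things on the black mat whose outline matches it, upright or flat as it lies now - the amber bowl in the large orange ring, the green bowl in the small green ring, the orange thermometer case along the orange rectangle (either way round), and the bamboo spatula on the spatula outline, blade on blade. Set the glass bowls down, do not let them drop, and leave the two small seasoning tins standing where they are.

Things in the scene. Friction and masses are not known exactly. Their poses are not given: they have to be found in the camera images.
- amber_bowl_center (a point): amber glass pinch bowl, the larger: outside diameter 64 mm at the rim, nearly straight-sided above a rounded foot 8 mm high, 36 mm high, wall 4 mm, about 90 g; stands upright on the shelf. The point is on its axis, half-way up (18 mm above its underside); z up. Its yaw means nothing.
- green_bowl_center (a point): green glass pinch bowl, the smaller: outside diameter 48 mm at the rim, nearly straight-sided above a rounded foot 8 mm high, 36 mm high, wall 4 mm, about 90 g; stands upright on the shelf. The point is on its axis, half-way up (18 mm above its underside); z up. Its yaw means nothing.
- case_center (a point): orange plastic thermometer case with a flip-top lid, shut (the lid does not open), lying flat: 150 mm long (x), 34 mm wide (y), 24 mm high, about 90 g. The point is its centre, 12 mm above its underside; x along its length, z up.
- spatula_center (a point): bamboo spatula lying flat, 240 mm long in all, about 60 g. The point is half-way along its length, on the handle, 6 mm above its underside; x points along it to the blade, z up. Handle 18 mm wide and 12 mm thick, from x = -120 to +30 mm; a 34 mm wide neck-piece 8 mm thick from +25 to +55; blade 60 mm wide and 6 mm thick from +50 to +120 with three dark slots.
- amber_mat_top (a point): round black rubber mat fixed to the shelf, 84 mm across, 3 mm thick, with an orange ring drawn on it, 76 mm outside diameter: the place of the amber bowl. The point is the centre of its top.
- green_mat_top (a point): round black rubber mat fixed to the shelf, 84 mm across, 3 mm thick, with a green ring drawn on it, 60 mm outside diameter: the place of the green bowl. The point is the centre of its top.
- case_mat_top (a point): oblong black rubber mat fixed to the shelf, 186 x 66 mm, 3 mm thick, with an orange rectangle drawn on it (164 x 48 mm): the place of the thermometer case. The point is the centre of its top, x along its length.
- spatula_mat_neck (a point): oblong black rubber mat fixed to the shelf, 256 x 76 mm, 3 mm thick, with the outline of the spatula drawn on it in white. x along its length towards the blade of the outline, z up. The point is on the top of the mat where the outline of the handle ends and the neck begins, 30 mm from the mat's centre towards the blade; the spatula fills the outline when its own point is 30 mm from this point on the handle side (x = -30 mm, y = 0) and its x is along the mat's x.
- red_tin_center (a point): bystander: small upright steel seasoning tin with a red lid, 37 mm across, 40 mm high, loose. The point is its centre, 20 mm above the shelf. Leave it where it is.
- blue_tin_center (a point): bystander: small upright steel seasoning tin with a blue lid, 37 mm across, 40 mm high, loose. The point is its centre, 20 mm above the shelf. Leave it where it is.
Mind the look-alikes: they are no part of the job. Several things look just like the part that bears amber_bowl_center: the one meant starts farthest to the robot's right. Of the things that look like the part that bears green_bowl_center, the larger one is meant.

How it is judged:
At the end, for the whole second after the job is handed in: All four rest still, flat and released on their own mats, within 12 mm of their place in the outline; case and spatula within 0.18 rad of their outline, spatula blade at the blade end; nothing tilted over 0.1 rad; both tins upright and within 30 mm of where they stood (horizontal distance between amber_bowl_center and amber_mat_top below 0.012 m and z of amber_bowl_center in the frame of amber_mat_top between 0.013 and 0.023 m and angle between each of amber_bowl_center, green_bowl_center, case_center, spatula_center, red_tin_center, blue_tin_center's own z axis and vertical below 0.1 rad and linear speed of each of amber_bowl, green_bowl, case, spatula below 0.01 m/s and angular speed of each of amber_bowl, green_bowl, case, spatula below 0.1 rad/s and horizontal distance between green_bowl_center and green_mat_top below 0.012 m and z of green_bowl_center in the frame of green_mat_top between 0.013 and 0.023 m and horizontal distance between case_center and case_mat_top below 0.012 m and z of case_center in the frame of case_mat_top between 0.007 and 0.017 m and angle between the x axis of case_center and the x axis of case_mat_top, either way round below 0.18 rad and x of spatula_center in the frame of spatula_mat_neck between -0.042 and -0.018 m and y of spatula_center in the frame of spatula_mat_neck between -0.012 and 0.012 m and z of spatula_center in the frame of spatula_mat_neck between 0.001 and 0.011 m and x of spatula_mat_neck in the frame of spatula_center above 0.01 m and angle between the x axis of spatula_center and the x axis of spatula_mat_neck, either way round below 0.18 rad and distance of each of red_tin_center, blue_tin_center from where it was at the start of the episode below 0.03 m); the robot touches nothing.
It fails at once if a glass bowl is let go or dropped from more than about 35 mm above its resting height ((height (world z) of amber_bowl_center above 0.055 m and contact force between amber_bowl and the fingers below 0.02 N) or (height (world z) of green_bowl_center above 0.055 m and contact force between green_bowl and the fingers below 0.02 N)).
It fails at once if a seasoning tin is pushed more than 30 mm from its place (distance of any of red_tin_center, blue_tin_center from where it was at the start of the episode above 0.03 m).
It also fails if it takes over 115 s, if anything falls off the work surface, if the arm or the gripper's body presses on something with over 40 N, if the wrist force passes 120 N, or if a joint passes its speed limit or range.

## Robot

A 7-joint arm with a two-finger parallel gripper is mounted at the origin on the work surface. World frame = base frame: x ahead of the robot, y to its left, z up, the work surface at z = 0. Lengths are in m, angles in rad, forces in N, time in s.
With the tool pointing down it reaches from about 0.4 to 0.85 m from the base axis. Payload 4.5 kg.
Tool frame: the origin (TCP) lies at the very end of the fingers, on their centre line; the grasp point (between the pads) lies 19 mm behind it (tcp_to_grasp is the z of the grasp point in the tool frame, in m); z points along the fingers, y is the line along which they close (so a half turn about z gives the same grasp; the last joint's range is limited). The gripper opens to 88 mm and grips with 3 to 60 N. Pads are 18 mm wide; open, the fingers measure 123 mm over their backs; the gripper's body (75 mm by 187 mm) begins 45 mm behind the grasp point.
Start: joints at [-1.254, 0.689, -0.195, 1.565, 0.157, 0.902, -0.215], TCP at [0.174, 0.6, 0.239] pointing down, gripper open.
Joint ranges: [-3.01, 3.01], [-0.46, 2.08], [-1.47, 1.51], [0.13, 2.56], [-1, 4.14], [0.04, 2.09], [-2.66, 2.66]. Speed limits (rad/s): [2.57, 2.57, 3.14, 3.14, 3.14, 3.14, 3.14].

## Interface

Orientations are given as a unit quaternion [x, y, z, w].
In Python, from plant import * gives the robot as it stands. The module is installed in compiled form; this text tells all that it offers.
- The arm moves only by the shell command python3 -m jog 'ROWS' [OPENING] [FORCE]. ROWS is JSON, a list that holds one entry, the list of rows, each a list of 6 numbers: the shift along the tool's x, y, z in m, then the turn, a rotation vector about the tool's x, y, z in rad. In form: [[[dx, dy, dz, ax, ay, az], ...]]. A call has 1 to 12 rows; each row shifts and turns the commanded pose from where the row before left it, along the tool's axes as they then stand; what a row does not reach is not made up. A row lasts 1/8 s, in which the tool goes at most 62.5 mm and 10.7 degrees, less where a joint would pass 70% of its speed; a pose out of reach is approached as far as the arm can. A call with a gripper value outside its range is refused whole. OPENING is the finger opening in m, from 0 to 0.0881, set as the call begins (- or left out, the last holds). The fingers move at their own pace and stop on an object; FORCE is the grip in N (left out, the last holds). Time passes only in rows, so rows that do not move let the fingers close. It gives the time, the measured TCP pose, the force, the opening and the grip force at its end, in the units of the state.
- get_state(): the state, without advancing time (a new reading comes with each control period).
- snapshot(name): name is "scene" or "top" or "wrist"; returns a dict with "frame" (420x560x3 uint8, red, green, blue), "mtx" (3x3 intrinsics, pixels), "D" ([k1, k2, p1, p2, k3] as OpenCV has them; the pictures are not rectified), "xyz" and "orientation" of the camera in the world; the wrist camera has in their place "mount" (4x4, takes a point from camera to tool coordinates, whose origin is the TCP and whose axes are the flange's). Camera axes: x right, y down, z forward; pixel columns grow to the right and rows downward; lengths in m; the calibration is good to about 2 mm. A picture is of the moment at which its call begins: read the wrist's pose just before it. There is no depth.
- finish_job(): hands the job in; it is judged then, once.
The state is a dict: "clock": time; "q": joint angles; "qd": joint speeds; "joint_torque": joint torques, N m; "tool_pos": TCP position; "eef_rot": TCP orientation; "contact_force": force on the tool from outside, world axes, zero at the start; "moment": the same for the moment, N m; "opening": opening from 0.0 (shut) to 1.0 (fully open); "finger_force": force on a finger pad.
Only numpy, scipy, OpenCV 4.12 (cv2) and the standard library are available. Lean on these libraries where they do the work, as an engineer would, in place of code of your own. Each camera call takes 0.05 s, during which the arm holds its last target. There are 200 camera calls.

## Working session

There is one attempt and no reset: what is moved stays moved. The work goes in short steps, Python scripts to look and compute and a shell command to move; the robot and the scene stay as the last step left them, time stands still between calls to the robot, and variables do not carry over. Pictures are saved under pics/ and viewed, at most 14 in all, crops included, and the job is handed in when it is done.

```bash
mkdir -p pics
cat > h.py <<'E'
from plant import *
import numpy as np, cv2
from scipy.spatial.transform import Rotation as R
def shot(n,f):
    s=snapshot(n); cv2.imwrite('pics/'+f,s['frame'][:,:,::-1]); return s
def ray(s,uv,z):
    p=cv2.undistortPoints(np.array([[uv]],float),np.array(s['mtx']),np.array(s['D']))[0,0]
    o=np.array(s['orientation']); M=R.from_quat(o).as_matrix() if o.size==4 else o.reshape(3,3)
    d=M@np.array([p[0],p[1],1]); c=np.array(s['xyz']); return c+d*(z-c[2])/d[2]
E
python3 - <<'E'
from h import *
import pickle
st=get_state();print(st)
for n in('scene','top'):
    s=shot(n,n+'0.png'); pickle.dump(s,open(n+'0.pkl','wb'));print({k:v for k,v in s.items() if k!='frame'})
E
```

```text
{'clock': 0.0, 'q': array([-1.25421347,  0.68998291, -0.19453744,  1.56635569,  0.15732222,
        0.90248363, -0.21506725]), 'qd': array([-3.65897603e-04, -6.07278985e-04,  1.01337230e-03,  5.29060270e-04,
        6.19553608e-04,  2.67924241e-04,  5.18339033e-05]), 'joint_torque': array([-4.05141282e-05, -5.27558577e+01, -1.26726609e+00, -1.53433031e+01,
       -5.26997913e-02,  6.54693649e-03,  1.65887905e-04]), 'tool_pos': array([0.17425622, 0.59955509, 0.23790819]), 'eef_rot': array([ 1.40846248e-01,  9.90031057e-01, -9.14776352e-04, -6.24331058e-05]), 'contact_force': array([ 0.05993447, -0.79240647,  0.66443479]), 'moment': array([-0.00930871,  0.03034046, -0.02549584]), 'finger_force': 0.0, 'opening': 1.0007365569942748}
{'mtx': array([[412.46634956,   0.        , 275.85179525],
       [  0.        , 412.46634956, 208.76616605],
       [  0.        ,   0.        ,   1.        ]]), 'D': array([-0.11364286,  0.        ,  0.        ,  0.        ,  0.        ]), 'xyz': array([ 0.96301922, -0.38826064,  0.5990224 ]), 'orientation': array([ 0.84961114,  0.35483259, -0.15874411, -0.35644783])}
{'mtx': array([[450.15656018,   0.        , 279.00864459],
       [  0.        , 450.15656018, 211.02823632],
       [  0.        ,   0.        ,   1.        ]]), 'D': array([-0.02429722,  0.        ,  0.        ,  0.        ,  0.        ]), 'xyz': array([ 0.4447242 , -0.0011916 ,  1.12321609]), 'orientation': array([ 0.71600572, -0.6964675 ,  0.0384034 , -0.0281782 ])}
```

View pics/top0.png

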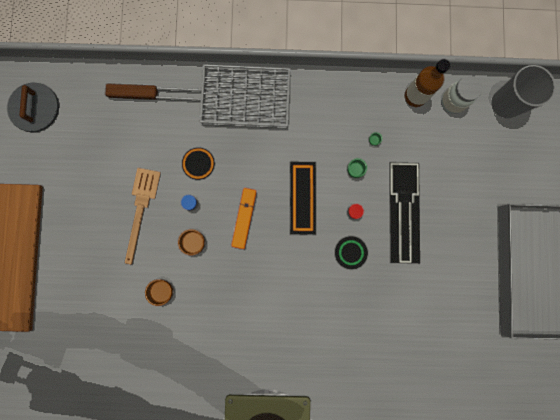

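View pics/scene0.png

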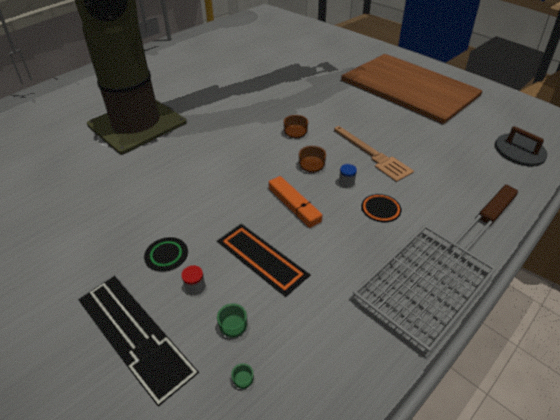

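Top view: the amber bowls are at (192,242) and (160,292). The first is farther to the robot's right (image right), so it is the one meant. The green bowls are at (357,169) and (375,140), and the first looks larger. Mats: amber (198,163), case (303,198), green (351,252), spatula (405,212) with its blade at the top. Tins: blue (189,203), red (356,212).

```bash
cat > m.py <<'E'
from h import *
def mask(s,box,lo,hi):
    x0,y0,x1,y1=box; h=cv2.cvtColor(s['frame'],cv2.COLOR_RGB2HSV); m=cv2.inRange(h,np.array(lo),np.array(hi))
    k=np.zeros_like(m);k[y0:y1,x0:x1]=m[y0:y1,x0:x1]
    n,l,st,_=cv2.connectedComponentsWithStats(k); return (l==1+np.argmax(st[1:,4])).astype(np.uint8)
def meas(s,box,lo,hi,z):
    c=max(cv2.findContours(cv2.resize(mask(s,box,lo,hi),None,fx=4,fy=4,interpolation=cv2.INTER_NEAREST),cv2.RETR_EXTERNAL,cv2.CHAIN_APPROX_NONE)[0],key=cv2.contourArea)
    w=np.array([ray(s,(p+.5)/4-.5,z)[:2] for p in c[:,0].astype(float)])*1000
    (cx,cy),(a,b),t=cv2.minAreaRect(w.astype(np.float32)); e,r=cv2.minEnclosingCircle(w.astype(np.float32))
    if a<b:t+=90
    return 'rect c=(%.1f,%.1f) %.1fx%.1f long-axis %.1fdeg | circ (%.1f,%.1f) d=%.1f'%(cx,cy,max(a,b),min(a,b),(t+90)%180-90,*e,2*r)
E
python3 - <<'E'
from m import *
import pickle
s=pickle.load(open('top0.pkl','rb'))
O=((4,100,40),(22,255,255)); G=((45,80,30),(85,255,255)); K=((0,0,0),(180,255,45))
for n,b,c,z in [('amber',(172,225,212,262),O,.036),('amber2',(140,275,180,310),O,.036),('green',(340,155,372,183),G,.036),('green2',(365,130,385,150),G,.03),
 ('case',(228,180,262,255),O,.024),('spat',(120,160,165,270),((8,60,70),(30,255,255)),.006),
 ('ambermat',(178,143,218,183),O,.003),('greenmat',(330,232,372,272),G,.003),('casemat',(285,155,320,240),O,.003),('casematK',(285,155,320,240),K,.003),
 ('spatmatK',(385,155,425,268),K,.003),('blue',(178,190,200,214),((100,100,40),(130,255,255)),.04),('red',(343,200,368,222),((170,100,60),(180,255,255)),.04),('spatmat white',(385,155,425,268),((0,0,150),(180,60,255)),.003)]:
    try: print(n,meas(s,b,*c,z))
    except Exception as e: print(n,e)
f=s['frame'][:,:,::-1]
a=cv2.resize(f[150:310,110:270],(400,400),interpolation=2);b=cv2.resize(f[120:280,290:450],(400,400),interpolation=2)
cv2.imwrite('pics/crop0.png',np.hstack([a,b]))
E
```

```text
amber rect c=(467.5,194.7) 65.1x63.2 long-axis 80.4deg | circ (467.5,194.5) d=66.4
amber2 rect c=(345.8,266.2) 66.1x63.1 long-axis -87.3deg | circ (345.1,266.1) d=69.1
green rect c=(659.3,-204.3) 47.0x46.3 long-axis 0.7deg | circ (659.3,-203.1) d=51.3
green2 rect c=(736.4,-249.7) 32.3x29.9 long-axis -88.1deg | circ (736.3,-248.5) d=36.1
case rect c=(529.9,70.5) 151.2x36.9 long-axis -9.8deg | circ (529.7,69.3) d=152.6
spat rect c=(528.3,333.1) 241.7x62.4 long-axis -9.2deg | circ (528.7,331.9) d=243.4
ambermat rect c=(666.6,192.7) 80.2x78.7 long-axis -88.3deg | circ (666.6,192.2) d=82.5
greenmat rect c=(452.4,-196.6) 64.5x63.8 long-axis -88.5deg | circ (453.3,-197.5) d=67.1
casemat rect c=(587.2,-74.2) 171.5x55.0 long-axis 1.4deg | circ (587.2,-75.1) d=176.1
casematK rect c=(587.0,-75.3) 146.2x32.2 long-axis 1.3deg | circ (587.1,-75.3) d=149.7
spatmatK rect c=(558.0,-330.0) 238.9x58.3 long-axis -0.2deg | circ (559.4,-328.8) d=242.2
blue rect c=(563.0,203.8) 38.1x35.9 long-axis -88.4deg | circ (562.8,204.1) d=39.4
red attempt to get argmax of an empty sequence
spatmat white rect c=(465.6,-333.0) 64.1x27.1 long-axis 0.1deg | circ (465.5,-332.2) d=69.0
```

View pics/crop0.png

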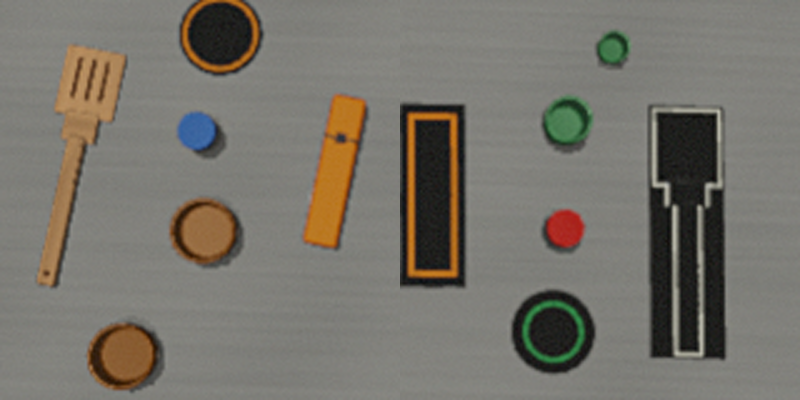

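The crop confirms both choices. The amber bowl at (192,242) is the right-hand one of two alike, at y 195 against 266 mm. The green bowl at (357,169) is 47–51 mm across against about 32 mm for its look-alike. All measured sizes agree with the given ones, so I go for the amber bowl first.

```bash
python3 -m jog '[[[0,0,0,0,0,-0.1413],[0,0,0,0,0,-0.1413],[-0.029,-0.04,0,0,0,0],[-0.029,-0.04,0,0,0,0],[-0.029,-0.04,0,0,0,0],[-0.029,-0.04,0,0,0,0],[-0.029,-0.04,0,0,0,0],[-0.029,-0.04,0,0,0,0],[-0.029,-0.04,0,0,0,0],[-0.029,-0.04,0,0,0,0],[-0.029,-0.04,0,0,0,0],[-0.029,-0.04,0,0,0,0]]]' 0.088 20
python3 -m jog '[[[0,0,0,0,0,0],[0,0,0,0,0,0]]]'
cat >> h.py <<'E'
def goto(x,y,z,yaw=None,name=''):
    "tool-frame shift (mm) to world target (mm), and turn to yaw of tool y (deg from world y)"
    st=get_state(); M=R.from_quat(st['eef_rot']); p=st['tool_pos']*1000; m=M.as_matrix()
    yw=np.degrees(np.arctan2(-m[0,1],m[1,1]))
    print(name,'p',p.round(1),'yaw %.2f'%yw,'shift',(m.T@(np.array([x,y,z])-p)).round(1),'tilt',(m[:2,2]*1000).round(1), '' if yaw is None else 'turn z %.4f'%-np.radians(yaw-yw))
E
python3 -c "
from h import *
goto(467.5,194.7,100,0)"
```

```text
clock: 1.6
tool_pos: [0.465, 0.1986, 0.2385]
eef_rot: [0.0, 1.0, -0.0, -0.0]
contact_force: [0.3, 0.5, -0.0]
opening: 0.997
finger_force: 0.0
clock: 1.85
tool_pos: [0.4638, 0.2006, 0.2385]
eef_rot: [0.0, 1.0, 0.0, -0.0]
contact_force: [0.7, 0.9, -0.2]
opening: 0.997
finger_force: 0.0
 p [463.8 200.6 238.5] yaw -0.00 shift [ -3.8  -6.  138.5] tilt [-0.8  0.6] turn z -0.0000
```

```bash
cat >> h.py <<'E'
def wshot(f):
    st=get_state(); s=shot('wrist',f); T=np.eye(4); T[:3,:3]=R.from_quat(st['eef_rot']).as_matrix(); T[:3,3]=st['tool_pos']
    C=T@np.array(s['mount']); s['xyz']=C[:3,3]; s['orientation']=C[:3,:3]; return s
E
python3 - <<'E'
from m import *
s=wshot('w1.png'); print(np.array(s['mount']).round(3)); print(s['xyz'])
O=((4,100,40),(22,255,255))
print(meas(s,(0,0,560,420),*O,.036))
E
```

```text
[[-0.001 -0.961 -0.278  0.072]
 [ 1.    -0.002  0.002  0.001]
 [-0.002 -0.278  0.961 -0.145]
 [ 0.     0.     0.     1.   ]]
[0.39161686 0.20109796 0.38400709]
rect c=(344.2,270.2) 64.2x62.6 long-axis -89.3deg | circ (345.1,269.8) d=66.1
```

View pics/w1.png

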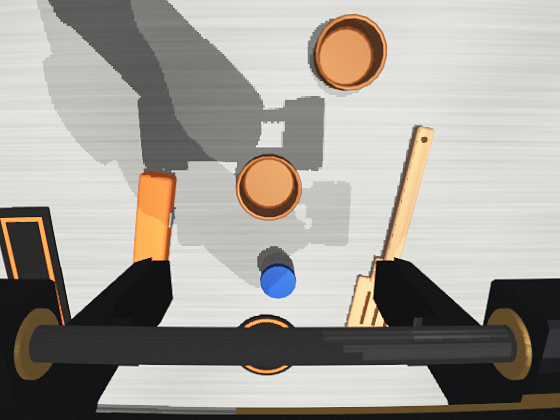

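Wrist view: the target bowl is at (268,187), its look-alike at (350,50), the blue tin at (278,281) and the case at left. The look-alike comes out within 4 mm of the top camera's value.

Run:
```python
from m import *
s=wshot('w2.png')
O=((4,100,40),(22,255,255))
print(meas(s,(225,145,310,228),*O,.036)); print(meas(s,(255,260,300,300),(100,100,40),(130,255,255),.04))
goto(467.5,196,6)
```

```text
rect c=(465.5,197.9) 64.1x63.1 long-axis -0.0deg | circ (465.5,198.1) d=65.6
rect c=(561.1,206.9) 39.0x36.5 long-axis -0.0deg | circ (560.9,207.3) d=40.0
 p [463.4 201.6 238.7] yaw 0.14 shift [ -4.3  -5.8 232.7] tilt [-0.6  0.8]
```

```bash
python3 -m jog '[[[-0.003,-0.005,0,0,0,0],[0,0,0.05,0,0,0],[0,0,0.05,0,0,0],[0,0,0.05,0,0,0],[0,0,0.04,0,0,0],[0,0,0.02,0,0,0],[0,0,0.012,0,0,0],[0,0,0.008,0,0,0],[0,0,0,0,0,0],[0,0,0,0,0,0]]]' 0.088 20
python3 -m jog '[[[0,0,0,0,0,0],[0,0,0,0,0,0],[0,0,0,0,0,0],[0,0,0,0,0,0],[0,0,0,0,0,0],[0,0,0,0,0,0],[0,0,0,0,0,0],[0,0,0,0,0,0]]]' 0.04 20
```

```text
clock: 3.2
tool_pos: [0.4678, 0.1953, 0.0094]
eef_rot: [0.0, 1.0, 0.0, 0.001]
contact_force: [0.3, 0.1, -0.0]
opening: 0.999
finger_force: 0.0
clock: 4.2
tool_pos: [0.4675, 0.1953, 0.009]
eef_rot: [0.0, 1.0, 0.0, 0.0]
contact_force: [0.6, 0.5, 4.7]
opening: 0.713
finger_force: 19.9
```

```bash
python3 -m jog '[[[0,0,-0.01,0,0,0],[0,0,-0.02,0,0,0],[0,0,-0.02,0,0,0],[0,0,-0.02,0,0,0],[-0.02,0,0,0,0,0],[-0.03,0,0,0,0,0],[-0.03,0,0,0,0,0],[-0.03,0,0,0,0,0],[-0.03,0,0,0,0,0],[-0.03,0,0,0,0,0],[-0.03,-0.001,0,0,0,0],[0,0,0,0,0,0]]]'
python3 - <<'E'
from m import *
s=wshot('w3.png'); goto(667,193,12.5,0)
O=((4,100,40),(22,255,255))
z=get_state()['tool_pos'][2]-.009
print(meas(s,(200,200,340,400),*O,.036+z))
E
```

```text
clock: 5.7
tool_pos: [0.669, 0.1928, 0.0786]
eef_rot: [0.001, 1.0, -0.0, 0.001]
contact_force: [0.2, -0.3, -0.4]
opening: 0.712
finger_force: 20.0
 p [667.1 193.4  78.4] yaw -0.08 shift [ 0.  -0.3 65.9] tilt [-1.  -0.4] turn z -0.0014
rect c=(649.9,192.5) 51.2x48.1 long-axis 89.7deg | circ (652.3,192.5) d=66.6
```

View pics/w3.png

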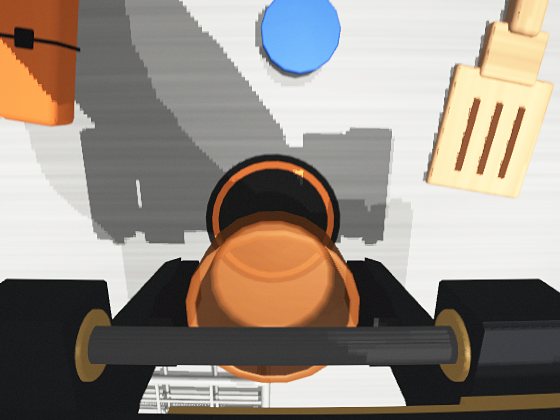

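Wrist view: the bowl is held, the mat's edge runs through (207,218), (273,154) and (340,218), and the blue tin is undisturbed at the top.

Run:
```python
from m import *
s=wshot('w4.png'); goto(667,193,12.5,0)
g=s['frame'].astype(int)
for p in[(207,218),(340,218),(273,154)]: print((ray(s,p,.003)*1000).round(1))
z=get_state()['tool_pos'][2]-.009
print('bowl rim width',[(ray(s,p,.036+z)*1000).round(1) for p in[(187,300),(358,300)]])
```

```text
p [666.1 193.9  78.4] yaw -0.01 shift [-1.1 -0.9 65.9] tilt [-2.1 -0.4] turn z -0.0002
[660.7 153.7   3. ]
[660.9 236.3   3. ]
[621.3 194.7   3. ]
bowl rim width [array([660.7, 163.6, 105.4]), array([661. , 224.7, 105.4])]
```

```bash
python3 -m jog '[[[0,0,0.02,0,0,0],[0,0,0.02,0,0,0],[0,0,0.012,0,0,0],[0,0,0.006,0,0,0],[0,0,0.004,0,0,0],[0,0,0.002,0,0,0],[0,0,0.001,0,0,0],[0,0,0,0,0,0],[0,0,0,0,0,0]]]'
```

```text
clock: 6.92
tool_pos: [0.6675, 0.1942, 0.014]
eef_rot: [0.0, 1.0, 0.0, 0.0]
contact_force: [0.6, 0.4, -0.5]
opening: 0.713
finger_force: 20.0
```

```bash
python3 -m jog '[[[0,0,0.001,0,0,0],[0,0,0.001,0,0,0],[0,0,0,0,0,0]]]'
python3 -m jog '[[[0,0,0,0,0,0],[0,0,0,0,0,0],[0,0,0,0,0,0],[0,0,0,0,0,0],[0,0,0,0,0,0],[0,0,-0.015,0,0,0],[0,0,-0.03,0,0,0],[0,0,-0.05,0,0,0],[0,0,-0.04,0,0,0],[0.04,-0.03,0,0,0,0.085],[0.04,-0.03,0,0,0,0.085],[0,0,0,0,0,0]]]' 0.088
```

```text
clock: 7.3
tool_pos: [0.6674, 0.1941, 0.0121]
eef_rot: [0.0, 1.0, 0.0, 0.0]
contact_force: [-1.5, -0.4, 2.8]
opening: 0.715
finger_force: 20.0
clock: 8.8
tool_pos: [0.5807, 0.1341, 0.1474]
eef_rot: [0.086, 0.996, -0.002, -0.002]
contact_force: [1.0, 0.2, -0.1]
opening: 0.999
finger_force: 0.0
```

```bash
python3 -c "
from h import *
goto(530,71.5,100,-9.8)"
```

```text
p [580.7 134.1 147.4] yaw -9.83 shift [ 39.  -70.1  47.9] tilt [-5.  -4.2] turn z -0.0006
```

```bash
python3 -m jog '[[[0.02,-0.035,0,0,0,0],[0.019,-0.035,0,0,0,0],[0,0,0,0,0,0],[0,0,0,0,0,0]]]'
python3 - <<'E'
from m import *
s=wshot('w5.png'); goto(530,71.5,5,-9.8)
O=((4,100,40),(22,255,255))
print(meas(s,(0,0,560,270),*O,.024))
E
```

```text
clock: 9.3
tool_pos: [0.5365, 0.0766, 0.1475]
eef_rot: [0.085, 0.996, 0.001, 0.002]
contact_force: [-0.5, 0.9, 0.5]
opening: 1.001
finger_force: 0.0
 p [536.4  77.  147.4] yaw -9.68 shift [  5.8  -6.8 142.3] tilt [2.9 2. ] turn z 0.0021
rect c=(508.0,76.4) 105.5x34.0 long-axis -9.9deg | circ (508.2,76.6) d=109.9
```

View pics/w5.png

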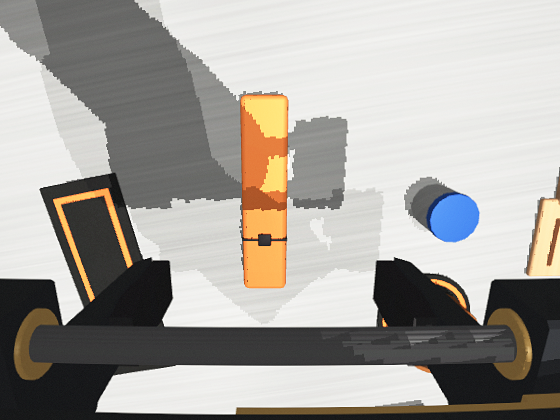

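Wrist view: the case is in line with the tool, from (265,95) to (265,287), giving a centre of about (530,72) mm. That matches the top camera.

```bash
python3 -m jog '[[[0.006,-0.006,0,0,0,0],[0,0,0.04,0,0,0],[0,0,0.04,0,0,0],[0,0,0.03,0,0,0],[0,0,0.015,0,0,0],[0,0,0.01,0,0,0],[0,0,0.006,0,0,0],[0,0,0.002,0,0,0],[0,0,0,0,0,0],[0,0,0,0,0,0]]]'
python3 -m jog '[[[0,0,0,0,0,0],[0,0,0,0,0,0],[0,0,0,0,0,0],[0,0,0,0,0,0],[0,0,0,0,0,0],[0,0,0,0,0,0],[0,0,0,0,0,0],[0,0,0,0,0,0],[0,0,0,0,0,0],[0,0,0,0,0,0]]]' 0.02 25
```

```text
clock: 10.6
tool_pos: [0.528, 0.0704, 0.0042]
eef_rot: [0.085, 0.996, 0.0, 0.0]
contact_force: [0.7, -1.2, -0.5]
opening: 0.996
finger_force: 0.0
clock: 11.85
tool_pos: [0.5277, 0.0704, 0.0037]
eef_rot: [0.085, 0.996, 0.0, 0.0]
contact_force: [0.1, 1.0, 0.4]
opening: 0.378
finger_force: 25.0
```

```bash
python3 -m jog '[[[0,0,-0.01,0,0,0],[0,0,-0.02,0,0,0],[0,0,-0.03,0,0,0],[0,0,0,0,0,-0.0975],[0,0,0,0,0,-0.0975],[0,0,0,0,0,0],[0,0,0,0,0,0]]]'
python3 -c "
from h import *
goto(585,-75,8,1.3)"
```

```text
clock: 12.72
tool_pos: [0.5276, 0.0702, 0.0639]
eef_rot: [-0.012, 1.0, -0.0, 0.0]
contact_force: [-0.7, 0.4, -0.9]
opening: 0.382
finger_force: 25.0
 p [527.6  70.2  63.9] yaw 1.32 shift [ -54.  -146.5   55.9] tilt [ 0.  -0.1] turn z 0.0004
```

```bash
python3 -m jog '[[[-0.01,-0.027,0,0,0,0],[-0.011,-0.03,0,0,0,0],[-0.011,-0.03,0,0,0,0],[-0.011,-0.03,0,0,0,0],[-0.011,-0.03,0,0,0,0],[0,0,0,0,0,0],[0,0,0,0,0,0]]]'
python3 - <<'E'
from m import *
s=wshot('w6.png'); goto(585,-75,8,1.3)
E
```

```text
clock: 13.6
tool_pos: [0.5848, -0.0742, 0.0636]
eef_rot: [-0.012, 1.0, 0.001, -0.0]
contact_force: [-0.7, 0.4, -1.5]
opening: 0.385
finger_force: 25.0
 p [584.8 -73.5  63.6] yaw 1.50 shift [-0.2 -1.5 55.6] tilt [-0.7  1.3] turn z 0.0035
```

View pics/w6.png

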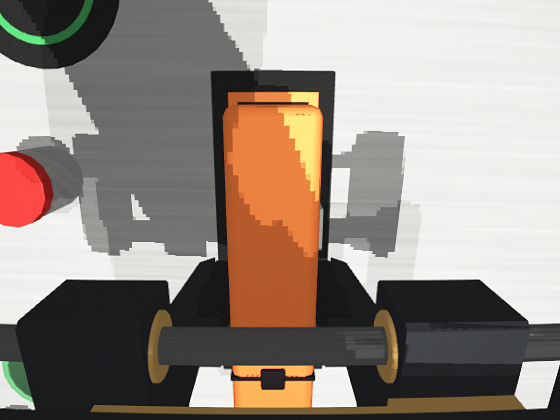

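Wrist view: the held case is centred on its mat. The mat's near corners are at (211,72) and (335,72), and the case end is at (273,106).

Run:
```python
from m import *
s=wshot('w7.png')
for p in[(211,72),(335,72),(217,255),(330,255)]: print((ray(s,p,.003)*1000).round(1))
for p in[(223,118),(322,118),(273,106)]: print((ray(s,p,.084)*1000).round(1))
goto(585,-75,8,1.3)
```

```text
[ 495.2 -107.     3. ]
[493.5 -42.    3. ]
[ 598.  -105.3    3. ]
[596.4 -37.8   3. ]
[516.2 -90.7  84. ]
[515.4 -58.3  84. ]
[512.1 -74.4  84. ]
 p [584.9 -73.4  63.7] yaw 1.54 shift [-0.1 -1.7 55.7] tilt [-0.6  1.2] turn z 0.0041
```

```bash
python3 -m jog '[[[0,0,0.02,0,0,0],[0,0,0.02,0,0,0],[0,0,0.008,0,0,0],[0,0,0.004,0,0,0],[0,0,0.002,0,0,0],[0,0,0.001,0,0,0],[0,0,0.001,0,0,0],[0,0,0,0,0,0],[0,0,0,0,0,0]]]'
python3 -c "
from h import *
goto(585,-75,7,1.3)"
```

```text
clock: 14.82
tool_pos: [0.5854, -0.0753, 0.0078]
eef_rot: [-0.012, 1.0, 0.0, 0.0]
contact_force: [0.0, 0.0, -1.5]
opening: 0.382
finger_force: 25.0
 p [585.4 -75.3   7.8] yaw 1.42 shift [0.4 0.3 0.8] tilt [0.2 0.1] turn z 0.0021
```

```bash
python3 -m jog '[[[0,0,0.001,0,0,0],[0,0,0,0,0,0],[0,0,0,0,0,0],[0,0,0,0,0,0],[0,0,0,0,0,0],[0,0,0,0,0,0],[0,0,-0.015,0,0,0],[0,0,-0.03,0,0,0],[0,0,-0.045,0,0,0],[0,0,-0.045,0,0,0],[0,0,0,0,0,0.025],[0,0,0,0,0,0]]]' 0.088 20
python3 -m jog '[[[-0.025,-0.044,0,0,0,0],[-0.025,-0.044,0,0,0,0],[-0.025,-0.041,0,0,0,0],[0,0,0,0,0,0],[0,0,0,0,0,0]]]'
python3 - <<'E'
from m import *
s=wshot('w8.png'); goto(659,-204,9,0)
G=((45,80,30),(85,255,255))
print(meas(s,(200,100,340,270),*G,.036))
E
```

```text
clock: 16.32
tool_pos: [0.5849, -0.0755, 0.1418]
eef_rot: [0.0, 1.0, -0.0, -0.0]
contact_force: [1.3, -0.3, -0.1]
opening: 1.0
finger_force: 0.0
clock: 16.95
tool_pos: [0.6591, -0.2031, 0.1401]
eef_rot: [-0.0, 1.0, 0.001, -0.002]
contact_force: [-1.2, 0.7, 0.3]
opening: 0.996
finger_force: 0.0
 p [ 659.3 -202.3  140.5] yaw 0.11 shift [-1.000e-01 -2.000e+00  1.315e+02] tilt [-2.6  1.9] turn z 0.0020
rect c=(658.9,-204.7) 50.7x46.8 long-axis 14.8deg | circ (659.1,-204.6) d=51.2
```

View pics/w8.png

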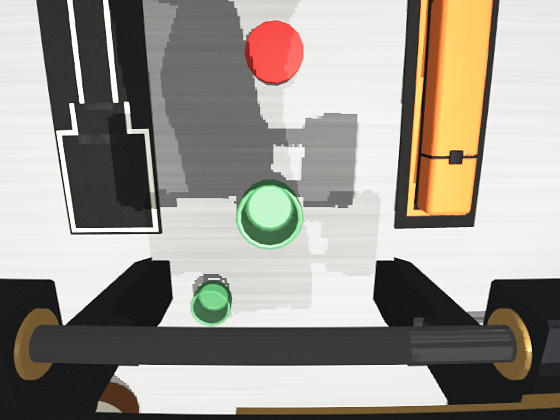

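Wrist view: the case lies inside its rectangle at right. The green bowl is at (269,214), its small look-alike at (211,300) and the red tin at (274,52). Wrist and top camera agree on the bowl at (659,-204.5).

```bash
python3 -m jog '[[[0,-0.001,0.04,0,0,0],[0,0,0.04,0,0,0],[0,0,0.025,0,0,0],[0,0,0.015,0,0,0],[0,0,0.008,0,0,0],[0,0,0.004,0,0,0],[0,0,0,0,0,0],[0,0,0,0,0,0]]]'
python3 -m jog '[[[0,0,0,0,0,0],[0,0,0,0,0,0],[0,0,0,0,0,0],[0,0,0,0,0,0],[0,0,0,0,0,0],[0,0,0,0,0,0],[0,0,0,0,0,0],[0,0,0,0,0,0],[0,0,0,0,0,0]]]' 0.03 20
```

```text
clock: 18.0
tool_pos: [0.6609, -0.2054, 0.0105]
eef_rot: [0.0, 1.0, -0.0, 0.001]
contact_force: [-0.5, -0.2, 1.1]
opening: 0.995
finger_force: 0.0
clock: 19.12
tool_pos: [0.6603, -0.2053, 0.0097]
eef_rot: [0.0, 1.0, 0.0, 0.0]
contact_force: [-0.2, 0.6, 0.5]
opening: 0.529
finger_force: 20.0
```

```bash
python3 -m jog '[[[0,0,-0.01,0,0,0],[0,0,-0.02,0,0,0],[0,0,-0.02,0,0,0],[0,0,-0.02,0,0,0],[0.027,0.002,0,0,0,0],[0.03,0.002,0,0,0,0],[0.03,0.002,0,0,0,0],[0.03,0.002,0,0,0,0],[0.03,0,0,0,0,0],[0.03,0,0,0,0,0],[0.03,0,0,0,0,0],[0,0,0,0,0,0]]]'
python3 - <<'E'
from m import *
s=wshot('w9.png'); goto(453.5,-197,13,0)
E
```

```text
clock: 20.62
tool_pos: [0.4511, -0.1978, 0.0807]
eef_rot: [0.001, 1.0, -0.001, -0.001]
contact_force: [1.0, -0.4, -0.6]
opening: 0.532
finger_force: 20.0
 p [ 453.5 -197.6   80.7] yaw -0.02 shift [ 0.1  0.6 67.7] tilt [ 1.2 -0.9] turn z -0.0004
```

View pics/w9.png

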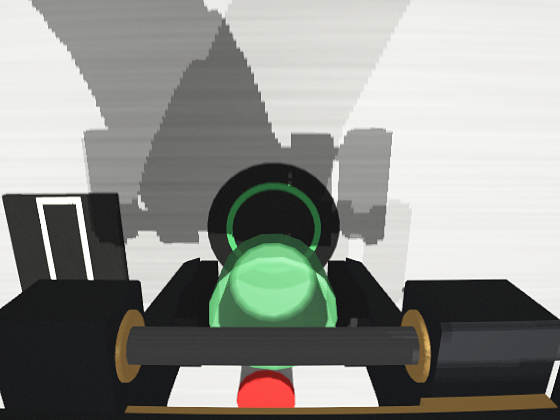

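Wrist view: the green bowl is held above its mat, whose edge runs through (208,227), (340,227) and (273,163).

Run:
```python
from m import *
s=wshot('w10.png'); goto(453.5,-197,13,0)
for p in[(208,227),(340,227),(273,163)]: print((ray(s,p,.003)*1000).round(1))
```

```text
p [ 454.8 -197.4   80.6] yaw -0.00 shift [ 1.5  0.4 67.6] tilt [ 2.9 -0.6] turn z -0.0001
[ 454.  -237.4    3. ]
[ 454.1 -154.     3. ]
[ 413.6 -196.3    3. ]
```

```bash
python3 -m jog '[[[-0.001,0.001,0.02,0,0,0],[0,0,0.02,0,0,0],[0,0,0.014,0,0,0],[0,0,0.007,0,0,0],[0,0,0.004,0,0,0],[0,0,0.001,0,0,0],[0,0,0.001,0,0,0],[0,0,0,0,0,0],[0,0,0,0,0,0]]]'
```

```text
clock: 21.85
tool_pos: [0.4544, -0.1963, 0.0129]
eef_rot: [0.0, 1.0, 0.0, 0.0]
contact_force: [0.5, 0.4, -0.3]
opening: 0.53
finger_force: 20.0
```

```bash
python3 -m jog '[[[0,0,0,0,0,0],[0,0,0,0,0,0],[0,0,0,0,0,0],[0,0,0,0,0,0],[0,0,0,0,0,0],[0,0,-0.015,0,0,0],[0,0,-0.03,0,0,0],[0,0,-0.05,0,0,0],[0,0,-0.05,0,0,0],[0,0,0,0,0,0]]]' 0.088
python3 -m jog '[[[-0.008,0.04,0,0,0,0],[-0.008,0.05,0,0,0,0],[-0.008,0.05,0,0,0,0],[-0.008,0.05,0,0,0,0],[-0.008,0.05,0,0,0,0],[-0.008,0.05,0,0,0,0],[-0.008,0.05,0,0,0,0],[-0.008,0.05,0,0,0,0],[-0.008,0.05,0,0,0,0],[-0.008,0.05,0,0,0,0.08],[0,0.03,0,0,0,0.08],[0,0,0,0,0,0]]]'
python3 -c "
from h import *
goto(540.3,331,5,-9.2)"
```

```text
clock: 23.1
tool_pos: [0.4563, -0.1969, 0.1607]
eef_rot: [0.0, 1.0, -0.001, 0.003]
contact_force: [0.3, -0.0, -0.3]
opening: 0.998
finger_force: 0.0
clock: 24.6
tool_pos: [0.5352, 0.3267, 0.1562]
eef_rot: [0.078, 0.997, 0.0, -0.001]
contact_force: [-0.1, 0.1, 0.1]
opening: 0.997
finger_force: 0.0
 p [535.2 326.7 156.2] yaw -8.90 shift [ -4.6   5.  151.2] tilt [-1.4  0.6] turn z 0.0052
```

```bash
python3 -m jog '[[[-0.004,0.005,0,0,0,0],[0,0,0,0,0,0],[0,0,0,0,0,0]]]'
python3 - <<'E'
from m import *
s=wshot('w11.png'); goto(540.3,331,5,-9.2)
E
```

```text
clock: 24.98
tool_pos: [0.5419, 0.3265, 0.1576]
eef_rot: [0.081, 0.997, -0.0, -0.0]
contact_force: [0.4, 0.4, -0.1]
opening: 1.001
finger_force: 0.0
 p [541.8 326.8 157.7] yaw -9.25 shift [  2.2   4.  152.7] tilt [-0.1 -0.6] turn z -0.0008
```

View pics/w11.png

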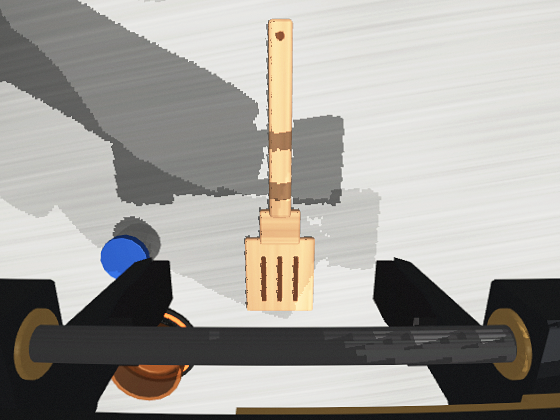

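Wrist view: the spatula is in line with the tool. Its handle end is at (281,19), the neck begins at (281,211), the blade end is at (280,310), and the amber bowl is on its mat at lower left.

Run:
```python
from m import *
s=wshot('w12.png'); goto(540.3,331,5,-9.2)
a=ray(s,(281,19),.012)*1000;n=ray(s,(281,211),.010)*1000;b=ray(s,(280,310),.006)*1000
print(a,n,b,np.linalg.norm(b-a),(a+b)/2,np.degrees(np.arctan2(*(b-a)[[1,0]])))
c=(a+b)/2; d=(b-a)/np.linalg.norm(b-a); g=c+12*d; print(g); goto(g[0],g[1],5)
```

```text
p [541.7 327.1 157.8] yaw -9.23 shift [  2.    3.7 152.8] tilt [-0.  -0.3] turn z -0.0005
[410.47342185 355.43497922  12.        ] [552.19131909 333.07729789  10.        ] [644.73003558 317.7164594    6.        ] 237.34963200317475 [527.60172871 336.57571931   9.        ] -9.146897900431478
[539.44535089 334.6687341    8.69665005]
 p [541.7 327.1 157.8] yaw -9.23 shift [  3.5   7.2 152.8] tilt [-0.  -0.3]
```

```bash
python3 -m jog '[[[0.0025,0.006,0.04,0,0,0],[0,0,0.04,0,0,0],[0,0,0.035,0,0,0],[0,0,0.02,0,0,0],[0,0,0.01,0,0,0],[0,0,0.006,0,0,0],[0,0,0.002,0,0,0],[0,0,0,0,0,0],[0,0,0,0,0,0]]]'
python3 -c "
from h import *
goto(540,333,3.5,-9.2)"
```

```text
clock: 26.2
tool_pos: [0.5404, 0.3345, 0.0054]
eef_rot: [0.08, 0.997, 0.0, 0.0]
contact_force: [0.0, 0.2, 0.2]
opening: 0.997
finger_force: 0.0
 p [540.4 334.5   5.4] yaw -9.18 shift [ 0.1 -1.6  1.9] tilt [0.9 0.7] turn z 0.0003
```

```bash
python3 -m jog '[[[0,0,0.002,0,0,0],[0,0,0,0,0,0],[0,0,0,0,0,0],[0,0,0,0,0,0],[0,0,0,0,0,0],[0,0,0,0,0,0],[0,0,0,0,0,0],[0,0,0,0,0,0],[0,0,0,0,0,0],[0,0,0,0,0,0],[0,0,0,0,0,0],[0,0,0,0,0,0]]]' 0.005 25
python3 -m jog '[[[0,0,-0.01,0,0,0],[0,0,-0.02,0,0,0],[0,0,-0.02,0,0,0],[0,0,-0.03,0,0,0],[0,0,0,0,0,-0.08],[0,0,0,0,0,-0.08],[0,0,0,0,0,0]]]'
python3 -c "
from h import *
goto(571,-330,80,0)"
```

```text
clock: 27.7
tool_pos: [0.54, 0.3342, 0.0027]
eef_rot: [0.08, 0.997, -0.0, -0.0]
contact_force: [-0.1, -0.1, 0.7]
opening: 0.2
finger_force: 25.0
clock: 28.58
tool_pos: [0.5405, 0.3344, 0.0842]
eef_rot: [0.001, 1.0, 0.001, 0.001]
contact_force: [0.5, 0.1, -1.0]
opening: 0.199
finger_force: 25.0
 p [540.5 334.4  84.2] yaw -0.08 shift [ -31.4 -664.4    3.5] tilt [1.2 1.1] turn z -0.0014
```

```bash
python3 -m jog '[[[-0.002,-0.02,0,0,0,0],[-0.002,-0.03,0,0,0,0],[-0.002,-0.04,0,0,0,0],[-0.002,-0.045,0,0,0,0],[-0.002,-0.045,0,0,0,0],[-0.002,-0.045,0,0,0,0],[-0.002,-0.045,0,0,0,0],[-0.002,-0.045,0,0,0,0],[-0.002,-0.045,0,0,0,0],[-0.002,-0.045,0,0,0,0],[-0.002,-0.045,0,0,0,0],[-0.002,-0.045,0,0,0,0]]]'
python3 -m jog '[[[-0.002,-0.045,0,0,0,0],[-0.002,-0.045,0,0,0,0],[-0.002,-0.04,0,0,0,0],[-0.001,-0.025,0,0,0,0],[0,-0.014,0,0,0,0],[0,0,0,0,0,0],[0,0,0,0,0,0],[0,0,0,0,0,0]]]'
python3 - <<'E'
from m import *
s=wshot('w13.png'); goto(571,-330,80,0)
E
```

```text
clock: 30.08
tool_pos: [0.5628, -0.1639, 0.0829]
eef_rot: [0.001, 1.0, -0.001, -0.0]
contact_force: [0.1, -0.6, -0.9]
opening: 0.202
finger_force: 25.0
clock: 31.08
tool_pos: [0.5712, -0.328, 0.0828]
eef_rot: [-0.001, 1.0, 0.001, -0.0]
contact_force: [-0.1, 0.3, -0.0]
opening: 0.203
finger_force: 25.0
 p [ 571.2 -328.3   82.8] yaw 0.10 shift [ 0.2 -1.7  2.8] tilt [-0.   0.7] turn z 0.0018
```

View pics/w13.png

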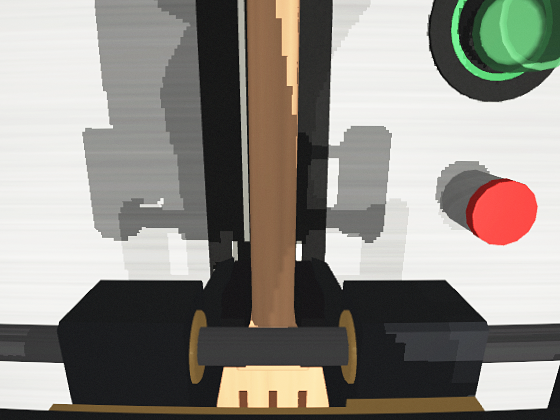

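Wrist view: the handle (250–297 at row 100) is over its mat (203–329 at row 100). The red tin stands at (501,212) and the green bowl sits on its mat at top right.

Run:
```python
from m import *
s=wshot('w14.png')
f=s['frame']; print(f[100,195:215].sum(1), f[100,320:340].sum(1))
for v,l,r,z in[(100,203,329,.003),(230,209,327,.003),(5,197,331,.003),(100,249.5,297.5,.092),(230,251,296,.092)]:
    a,b=[ray(s,(u,v),z)*1000 for u in(l,r)]; print(v,z,a.round(1),b.round(1),((a+b)/2).round(1))
goto(571,-330,80,0)
```

```text
[329 336 331 332 337 267 126  59  69  73  80  74  68  64  72  72  80  78
  76  77] [160 164 166 168 165 160 156 164 155 128 542 739 721 716 715 716 717 715
 715 715]
100 0.003 [ 494.6 -367.8    3. ] [ 494.6 -294.4    3. ] [ 494.6 -331.1    3. ]
230 0.003 [ 574.3 -367.8    3. ] [ 574.3 -292.4    3. ] [ 574.3 -330.1    3. ]
5 0.003 [ 443.8 -368.9    3. ] [ 443.8 -295.1    3. ] [ 443.8 -332.     3. ]
100 0.092 [ 496.3 -335.6   92. ] [ 496.3 -318.8   92. ] [ 496.3 -327.2   92. ]
230 0.092 [ 544.5 -335.8   92. ] [ 544.5 -318.4   92. ] [ 544.5 -327.1   92. ]
 p [ 571.2 -328.6   82.8] yaw 0.08 shift [ 0.2 -1.4  2.8] tilt [-0.1  0.5] turn z 0.0014
```

Run:
```python
from m import *
import pickle
s=pickle.load(open('top0.pkl','rb'))
col=s['frame'][150:275,398:412].sum(2)
print('mat rows', 150+np.where((col<200).mean(1)>.3)[0][[0,-1]])
for p in[(404.8,163.2),(404.8,261.6)]: print((ray(s,p,.003)*1000).round(1))
m=(s['frame'].sum(2)<230)[150:275,385:425]; ys=150+np.where(m[:,3:8].mean(1)>.5)[0]; print(ys[[0,-1]])
for v in(ys[0]-.5,ys[-1]+.5): print((ray(s,(404.8,v),.003)*1000).round(1))
```

```text
mat rows [165 259]
[ 681.9 -332.4    3. ]
[ 433.2 -332.5    3. ]
[195 262]
[ 601.7 -332.3    3. ]
[ 431.  -332.5    3. ]
```

```bash
python3 -m jog '[[[0.001,-0.0025,0.02,0,0,0],[0,0,0.03,0,0,0],[0,0,0.015,0,0,0],[0,0,0.006,0,0,0],[0,0,0.003,0,0,0],[0,0,0.001,0,0,0],[0,0,0,0,0,0],[0,0,0,0,0,0],[0,0,0,0,0,0]]]'
```

```text
clock: 32.3
tool_pos: [0.57, -0.3323, 0.008]
eef_rot: [0.0, 1.0, -0.0, 0.0]
contact_force: [0.0, 0.0, -0.2]
opening: 0.2
finger_force: 25.0
```

```bash
python3 -m jog '[[[0,0,0.001,0,0,0],[0,0,0.001,0,0,0],[0,0,0,0,0,0]]]'
python3 -m jog '[[[0,0,0,0,0,0],[0,0,0,0,0,0],[0,0,0,0,0,0],[0,0,0,0,0,0],[0,0,0,0,0,0],[0,0,-0.015,0,0,0],[0,0,-0.03,0,0,0],[0,0,-0.05,0,0,0],[0,0,-0.05,0,0,0],[0,0,-0.05,0,0,0],[0,0,0,0,0,0],[0,0,0,0,0,0]]]' 0.088
python3 -m jog '[[[0.03,-0.03,-0.02,0,0,0],[0.03,-0.04,0,0,0,0],[0.03,-0.04,0,0,0,0],[0.03,-0.04,0,0,0,0],[0.03,-0.04,0,0,0,0],[0.03,-0.04,0,0,0,0],[0.03,-0.03,0,0,0,0],[0.03,0,0,0,0,0],[0.03,0,0,0,0,0],[0.03,0,0,0,0,0],[0,0,0,0,0,0],[0,0,0,0,0,0]]]'
python3 - <<'E'
from m import *
s=shot('top','top1.png')
cv2.imwrite('pics/top1c.png',cv2.resize(s['frame'][120:290,140:440][:,:,::-1],(800,453),interpolation=2))
O=((4,100,40),(22,255,255)); G=((45,80,30),(85,255,255))
for n,b,c,z in [('case',(280,155,322,245),((4,100,120),(22,255,255)),.027),('spat',(385,150,425,268),((8,60,70),(30,255,255)),.009),('amber',(178,143,218,183),O,.039),('green',(330,232,372,272),G,.039),('blue',(178,190,200,214),((100,100,40),(130,255,255)),.04)]:
    try: print(n,meas(s,b,*c,z))
    except Exception as e: print(n,e)
E
```

```text
clock: 32.67
tool_pos: [0.5699, -0.3322, 0.0057]
eef_rot: [0.0, 1.0, 0.0, -0.0]
contact_force: [-0.0, -0.3, -0.0]
opening: 0.202
finger_force: 25.0
clock: 34.17
tool_pos: [0.5693, -0.3322, 0.2008]
eef_rot: [0.0, 1.0, -0.0, -0.0]
contact_force: [-0.6, -0.0, -0.5]
opening: 0.998
finger_force: 0.0
clock: 35.67
tool_pos: [0.2708, -0.5914, 0.2198]
eef_rot: [-0.0, 1.0, 0.001, 0.0]
contact_force: [0.4, 0.4, 0.6]
opening: 0.997
finger_force: 0.0
case rect c=(584.1,-72.6) 162.9x48.9 long-axis 1.4deg | circ (584.0,-72.3) d=169.4
spat rect c=(558.8,-329.7) 240.3x60.2 long-axis -0.2deg | circ (560.1,-330.7) d=243.0
amber rect c=(659.5,186.5) 77.7x76.2 long-axis -88.3deg | circ (660.3,186.9) d=82.0
green rect c=(452.1,-190.3) 62.4x61.7 long-axis -88.5deg | circ (452.8,-191.4) d=65.5
blue rect c=(563.0,203.8) 38.1x35.9 long-axis -88.4deg | circ (563.0,203.8) d=39.7
```

View pics/top1c.png

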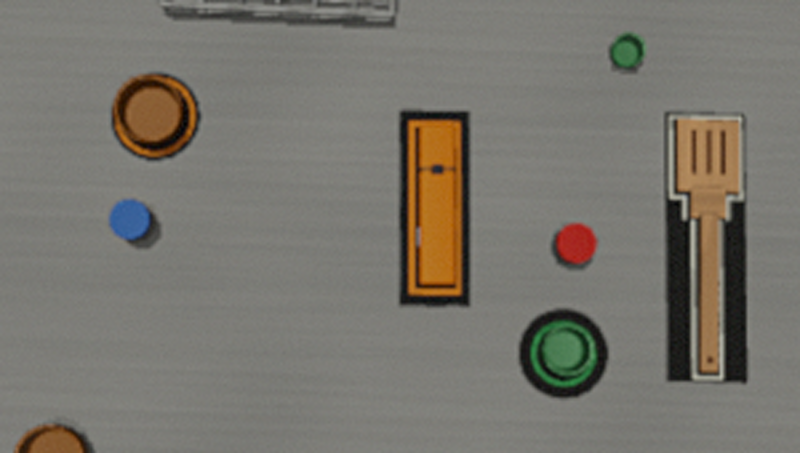

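The top view shows all four things on their mats: spatula at (708,245), case at (440,205), amber bowl at (153,112) and green bowl at (565,350) in the crop. Each is within about 4 mm of its place, and both tins are unmoved.

```bash
python3 -c "
from plant import *
print(finish_job())"
```

```text
the job is handed in; nothing more can be done
None
```

The job is handed in: both bowls, the case and the spatula are released on their own mats, each within about 4 mm of its place by the top camera, and both tins still stand where they were. No verdict came back.

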